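# Hang a bone specimen jar in the empty slot of the jar rack and bolt it in

### The arm

A 6-joint arm with a two-finger parallel gripper is mounted at the origin on the work surface. World frame = base frame: x ahead of the robot, y to its left, z up, the work surface at z = 0. Lengths are in m, angles in rad, forces in N, time in s.
With the tool pointing down it reaches from about 0.35 to 0.775 m from the base axis. Payload 7.3 kg.
Tool frame: the origin (TCP) lies at the very end of the fingers, on their centre line; the grasp point (between the pads) lies 19 mm behind it; z points along the fingers, y is the line along which they close (so a half turn about z gives the same grasp; the last joint's range is limited). The gripper opens to 92 mm and grips with 3 to 60 N. Pads are 19 mm wide; open, the fingers measure 130 mm over their backs; the gripper's body (75 mm by 190 mm) begins 47 mm behind the grasp point.
Start: joints at [-1.323, 0.342, 1.524, -0, 1.275, -0.146], TCP at [0.201, -0.485, 0.227] pointing down, gripper open.
Joint ranges: [-2.53, 2.53], [-0.77, 2.02], [0.04, 2.7], [-1, 4.14], [0.28, 2.66], [-3.11, 3.11]. Speed limits (rad/s): [2.57, 2.57, 3.14, 3.14, 3.14, 3.14].

### API

Orientations are given as [roll, pitch, yaw] about the fixed x, y, z axes, in that order (R = Rz(yaw) Ry(pitch) Rx(roll)).
In Python, from cell import robot gives the robot as it stands. The module is installed in compiled form; this text tells all that it offers.
- The arm moves only by the tool arm_command, never from a script. Its argument "moves" is a list of rows, each a list of 3 entries, a list of its own where there are three numbers: the shift along the tool's x, y, z in m, then the turn, a rotation vector about the tool's x, y, z in rad, then the finger opening in m, from 0 to 0.0918. In form: [[[dx, dy, dz], [ax, ay, az], claw], ...]. A call has exactly 5 rows; each row is the pose to reach, as a shift and turn from the pose commanded when the call began, along the tool's axes at that moment; what a row does not reach only later rows make up. A row lasts 1/10 s, in which the tool goes at most 50 mm and 8.59 degrees, less where a joint would pass 70% of its speed; a pose out of reach is approached as far as the arm can. A call with a gripper value outside its range is refused whole. The fingers move at their own pace and stop on an object; "squeeze" is the grip in N (left out, the last holds). Time passes only in rows, so rows that repeat a pose let the fingers close, or fill a call up. It gives the time, the measured TCP pose, the force, the opening and the grip force at its end, in the units of the state.
- robot.observe(): the state, without advancing time (a new reading comes with each control period).
- robot.read_camera(name): name is "side" or "top" or "wrist"; returns the picture (480x640x3 uint8, red, green, blue); there is no depth.
- robot.camera_model(name): a dict with "fx", "fy", "cx", "cy" (pixels), "R" (3x3) and "t" (3): a world point X has camera coordinates R X + t. Camera axes: x right, y down, z forward; pixel columns grow to the right and rows downward; lengths in m; the calibration is good to about 2 mm. A picture is of the moment at which its call begins: read the wrist's pose just before it. camera_model takes no time and is no camera call; for the wrist camera it gives the pose at the moment of the call.
- robot.hand_in(): hands the job in; it is judged then, once.
The state is a dict: "time": time; "qpos": joint angles; "qvel": joint speeds; "joint_efforts": joint torques, N m; "tool_pos": TCP position; "tool_rot": TCP orientation; "contact_force": force on the tool from outside, world axes, zero at the start; "torque": the same for the moment, N m; "opening": finger opening in m; "grip_force": force on a finger pad.
Only numpy, scipy, OpenCV 4.12 (cv2) and the standard library are available. Lean on these libraries where they do the work, as an engineer would, in place of code of your own. Each camera call takes 0.05 s, during which the arm holds its last target. There are 200 camera calls.

### The job

Hang the capped glass specimen jar that stands on the bench in the one empty slot of the white jar rack: bring its neck in through the slot's open front, with the cap above the plate and the body below, carry it to the back over the low lips and set the cap down level behind them. Let go of it, then slide that slot's little bolt fully shut across the mouth. Keep the jar upright all the way, leave the four hanging jars in their places and do not knock over or push about the other things on the bench.

Things in the scene. Friction and masses are not known exactly. Their poses are not given: they have to be found in the camera images.
- jar: Jar to hang, standing upright on the bench. Glass, round, about 160 g. Origin: centre of underside, z up its axis. Body 42 mm diameter up to 48 mm, shoulder narrowing to 58 mm, neck 15 mm diameter from 58 to 88 mm, plain aluminium cap 34 mm diameter from 88 to 128 mm (top). Hung, the cap's underside rests on the plate. Grip the upper part of the cap: the lips leave no room for finger tips beside its lowest 8 mm.
- slot: The empty slot, the only one without a jar and with its bolt open; one of the middle 3 of 5 in a row. Origin: on the plate's top, 125 mm above the bench, where a hung jar's axis goes (the jar's origin then is 88 mm below it). x: level, inwards from the mouth; y: along the row; z: up. Fixed. Slot 20 mm wide, ending at x = +11.5 mm; plate 8 mm thick. Neighbour jars hang at y = +76 and -76 mm.
- slot_mouth (a point): Middle of the slot's open front, at the plate's front edge, level with its top; 60 mm in front of the slot's origin (slot x = -60 mm), on the robot's side of the rack. The bolt runs across just in front of it, so a 42 mm jar body clears the bolt when its axis is 100 mm or more in front of the slot's origin.
- slot_lip (a point): Between the tops of the two low lips that flank the slot: 5 mm above the plate, slot x = -30 mm. Each lip is 15 mm long in x (-37.5 to -22.5) and 20 mm in y (9.5 to 29.5 mm either side). The raised cap passes over them, then comes down behind them.
- bolt (a joint): The empty slot's bolt: 0 = fully shut, centred across the mouth; 0.034 m = fully open. It slides along the slot's y axis (opens towards +y) and stays where left; friction about 1.5 N.
- bolt_knob (a point): Centre of the top of the bolt's upright steel knob: 14 mm diameter, standing 34 mm up from the bolt strip, whose top is level with the plate's top. In the slot's frame it is at x = -67 mm, y = 9 mm + bolt value, z = +34 mm. The strip is 12 mm (x) by 30 mm (y) by 8 mm.
- jar_a: One of the four jars that already hang in the rack, the same as the jar to hang; origin: centre of its underside. To be left in place.
- jar_b: One of the four jars that already hang in the rack, the same as the jar to hang; origin: centre of its underside. To be left in place.
- jar_c: One of the four jars that already hang in the rack, the same as the jar to hang; origin: centre of its underside. To be left in place.
- jar_d: One of the four jars that already hang in the rack, the same as the jar to hang; origin: centre of its underside. To be left in place.
- tub: Squat white lidded tub, 68 mm diameter, 57 mm high, no neck, standing on the bench; origin: centre of its underside. Leave alone.
- beaker: Glass beaker on the bench, 70 mm wide at the rim, 90 mm high; origin: centre of its underside. Leave alone.
- brush: Small brush lying on the bench, 160 mm long. Leave alone.
- lens: Hand lens with a wooden frame lying on the bench, round frame 72 mm wide and 8 mm high with its handle, about 160 mm long; origin: centre of the underside of the round frame. Leave alone.
Not all that is in view belongs to the job. Leave any pink look-alike of the jar alone.

How it is judged:
By the outcome, as a careful person would: the job done as asked, in the order asked, and still so for the second after the job is handed in, with the robot touching nothing.
It also fails if it takes over 48 s, if anything falls off the work surface, if the arm or the gripper's body presses on something with over 40 N, if the wrist force passes 120 N, or if a joint passes its speed limit or range.

## Working session

There is one attempt and no reset: what is moved stays moved. The work goes in short steps, Python scripts to look and compute and a tool call to move; the robot and the scene stay as the last step left them, time stands still between calls to the robot, and variables do not carry over. Pictures are saved under pics/ and viewed, at most 10 in all, crops included, and the job is handed in when it is done.

Besides the shell and the picture viewer there is one more tool, called after ">>>" as name(argument=value, ...) on one line, values as JSON. arm_command: Moves the arm, as the interface text tells. Its arguments: {"type":"object","properties":{"moves":{"type":"array"},"squeeze":{"type":"number"}},"required":["moves"]}

```bash
mkdir -p pics; cat > h.py <<'E'
import numpy as np, cv2
from cell import robot
def snap(n,f):
    m=robot.camera_model(n); im=robot.read_camera(n); cv2.imwrite('pics/'+f,im[:,:,::-1]); np.savez('pics/'+f+'.npz',im=im,**{k:np.array(v) for k,v in m.items()}); return im,m
def ray(m,u,v):
    R=np.array(m['R']);t=np.array(m['t']).ravel()
    d=R.T@np.array([(u-m['cx'])/m['fx'],(v-m['cy'])/m['fy'],1.]); return -R.T@t,d/np.linalg.norm(d)
def onz(m,u,v,z):
    c,d=ray(m,u,v); return c+d*(z-c[2])/d[2]
def proj(m,X):
    p=np.array(m['R'])@np.array(X)+np.array(m['t']).ravel(); return np.array([m['fx']*p[0]/p[2]+m['cx'],m['fy']*p[1]/p[2]+m['cy']])
def load(f): return np.load('pics/'+f+'.npz')
E
python3 - <<'E'
from h import *
for n in ['top','side']:
    im,m=snap(n,n+'0.png'); print(n,ray(m,320,240),m['fx'])
o=robot.observe(); print(o['time'],o['tool_pos'],o['tool_rot'])
E
```

```text
top (array([0.3721546 , 0.01816767, 1.31213956]), array([ 0.10757533, -0.02751434, -0.99381613])) 461.9129659125515
side (array([-0.05285994,  0.64960456,  1.16037035]), array([ 0.41470045, -0.47628038, -0.77535833])) 602.5903225663058
0.1 [ 0.20135641 -0.48445944  0.22612086] [-3.14022410e+00 -2.20496884e-04  3.93746329e-01]
```

View pics/top0.png

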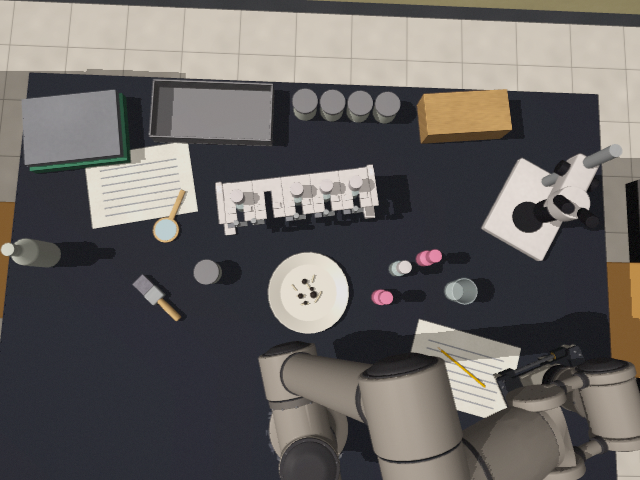

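View pics/side0.png

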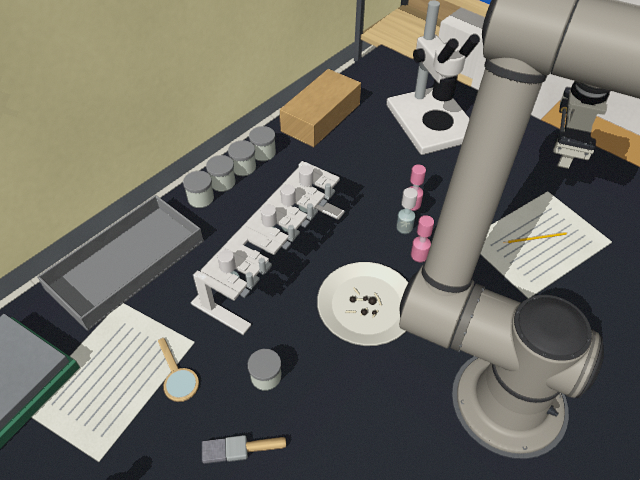

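Candidates for the jar are the clear jar with the whitish cap at top (400,268), pink look-alikes at (430,257) and (382,297), the squat tub at (207,272), and the four hung jars at (238,195), (297,188), (327,186) and (356,182). I choose the clear one at (400,268). The empty slot is at about (268,197), second from the left. I'll check both in one close crop.

```bash
python3 - <<'E'
from h import *
a=load('top0.png')['im'];b=load('side0.png')['im']
r=cv2.resize(a[160:240,210:390],None,fx=4.4,fy=4.4,interpolation=cv2.INTER_CUBIC)
j1=cv2.resize(a[235:315,365:465],(300,240),interpolation=cv2.INTER_CUBIC)
j2=cv2.resize(b[160:270,380:450],(153,240),interpolation=cv2.INTER_CUBIC)
j3=cv2.resize(b[190:290,215:355],(336,240),interpolation=cv2.INTER_CUBIC)
im=np.zeros((r.shape[0]+240,800,3),np.uint8);im[:r.shape[0],:r.shape[1]]=r
x=0
for j in(j1,j2,j3):
    im[r.shape[0]:,x:x+j.shape[1]]=j[:,:800-x];x+=j.shape[1]
cv2.imwrite('pics/c1.png',im[:,:,::-1]);print(im.shape,r.shape)
E
```

```text
(592, 800, 3) (352, 792, 3)
```

View pics/c1.png

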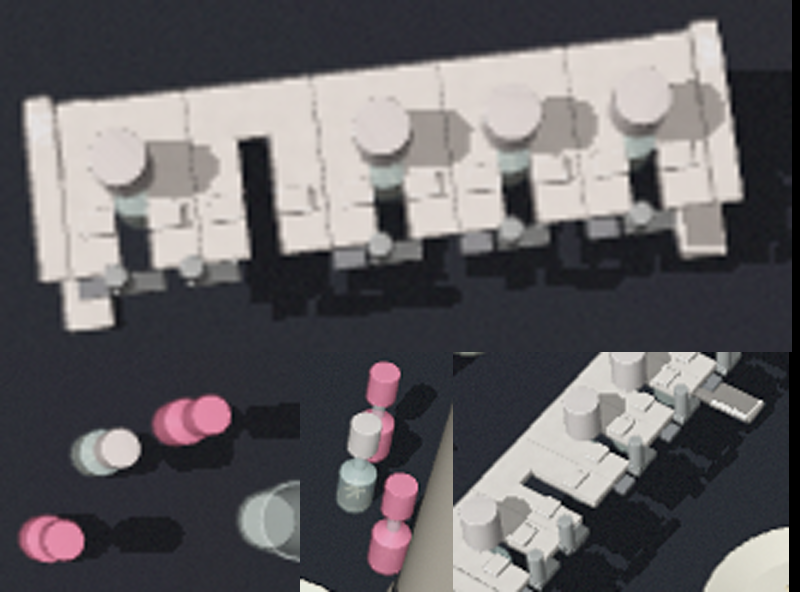

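The crop confirms that the jar is clear with a pale cap (top pixel 404.7,267). The slot's back end is at crop (255,137) and its mouth at (264,254). Its open bolt's knob is to the left, at (192,265).

```bash
python3 - <<'E'
from h import *
m=load('top0.png')
P=lambda u,v,z:onz(m,210+u/4.4,160+v/4.4,z)[:2]
C=np.array([P(121,160,.165),P(382,127,.165),P(512,113,.165),P(641,97,.165)]);print(C,np.linalg.norm(np.diff(C,axis=0),axis=1))
d=C[0]-C[3];yaw=np.arctan2(d[1],d[0])-np.pi/2
print('yaw',yaw)
ex=np.array([np.cos(yaw),np.sin(yaw)]);ey=np.array([-ex[1],ex[0]])
yy=np.array([76,-76,-152,-228])/1000
s=(C-yy[:,None]*ey).mean(0);print('slot from caps',s)
b=P(255,137,.125);f=P(264,252,.125);print('back,front',b,f,'slot',b-.0115*ex,f+.06*ex)
k=P(192,262,.159);print('knob',k,ex@(k-s),ey@(k-s))
print('jar',onz(m,404.7,267,.128),onz(m,397.3,268.5,0.02))
# side check
ms=load('side0.png')
print('jar side',[onz(ms,380+65/2.186,160+(425-352)/2.18,.124)])
for w in ['pink']:
  print(onz(m,365+207/3,235+(414-352)/3,.128),onz(m,365+62/3,235+(540-352)/3,.128),'beaker',onz(m,460,291,.09))
E
```

```text
[[ 0.60046342  0.19676696]
 [ 0.62459356  0.048471  ]
 [ 0.63528448 -0.02607216]
 [ 0.64719537 -0.10042703]] [0.15024631 0.0753059  0.07530283]
yaw 0.15596682364501624
slot from caps [0.61212736 0.12353156]
back,front [0.62486638 0.12457132] [0.55604951 0.11652413] slot [0.61350597 0.12278496] [0.61532122 0.12584424]
knob [0.54372629 0.15449758] -0.06276068473508317 0.041215240266404364
jar [ 0.43692549 -0.23454883  0.128     ] [ 0.4380422  -0.23672949  0.02      ]
jar side [array([ 0.43517312, -0.23438152,  0.124     ])]
[ 0.46834784 -0.31064659  0.128     ] [ 0.35741621 -0.18604955  0.128     ] beaker [ 0.37960739 -0.39025471  0.09      ]
```

```bash
cat >> h.py <<'E'
from scipy.spatial.transform import Rotation as Ro
def delta(p,yaw):
    o=robot.observe(); R=Ro.from_euler('xyz',o['tool_rot']); T=Ro.from_euler('xyz',[np.pi,0,yaw])
    return np.round(R.inv().apply(np.array(p)-o['tool_pos']),4), np.round((R.inv()*T).as_rotvec(),4), o['time']
S=np.array([.6128,.1236]); YAW=.156
def sl(x,y,z):
    c,s=np.cos(YAW),np.sin(YAW); return [S[0]+c*x-s*y,S[1]+s*x+c*y,.125+z]
E
python3 -c "
from h import *
print(delta([.436,-.2345,.227],1.727))"
```

```text
(array([ 0.3126, -0.1408, -0.0006]), array([-1.0000e-03, -1.1000e-03, -1.3333e+00]), 0.1)
```

>>> arm_command(moves=[[[0.031,-0.014,0],[0,0,-0.133],0.0918],[[0.063,-0.028,0],[0,0,-0.267],0.0918],[[0.094,-0.042,0],[0,0,-0.4],0.0918],[[0.125,-0.056,0],[0,0,-0.533],0.0918],[[0.156,-0.07,0],[0,0,-0.667],0.0918]])

```text
time: 0.6
tool_pos: [0.3193, -0.3591, 0.2264]
tool_rot: [-3.141, -0.0, 1.066]
contact_force: [-0.1, -0.1, -0.4]
opening: 0.092
grip_force: 0.0
```

```bash
python3 -c "
from h import *
print(delta([.436,-.2345,.227],1.727))"
```

```text
(array([ 0.1655,  0.0419, -0.0005]), array([-4.000e-04, -5.000e-04, -6.609e-01]), 0.6)
```

>>> arm_command(moves=[[[0.033,0.008,0],[0,0,-0.132],0.07],[[0.066,0.017,0],[0,0,-0.264],0.07],[[0.099,0.025,0],[0,0,-0.397],0.07],[[0.132,0.034,0],[0,0,-0.529],0.07],[[0.166,0.042,0],[0,0,-0.661],0.07]])

```text
time: 1.1
tool_pos: [0.437, -0.2348, 0.2264]
tool_rot: [-3.141, -0.0, 1.727]
contact_force: [0.9, -0.7, -0.5]
opening: 0.0701
grip_force: 0.0
```

```bash
python3 -c "
from h import *
im,m=snap('wrist','w1.png'); print(delta([.436,-.2345,.227],1.727)); print(ray(m,320,240),proj(m,[.436,-.2345,.128]))"
```

```text
(array([-0.0026, -0.0041, -0.0006]), array([ 0.0019, -0.0023,  0.009 ]), 1.15)
(array([ 0.42686097, -0.1705674 ,  0.38528903]), array([ 0.02330132, -0.22139854, -0.97490499])) [323.1390346  248.54614518]
```

View pics/w1.png

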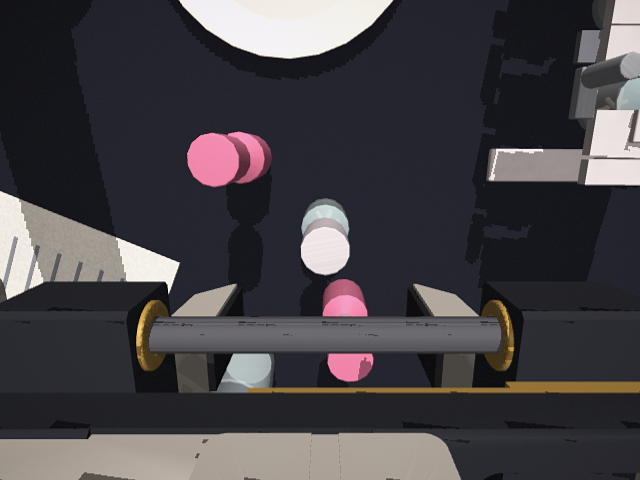

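The wrist view shows the pale cap centred at about (325,251), between the fingers. The pinks are at (214,160) and (350,360), clear of the finger line.

```bash
python3 -c "
from h import *
m=load('w1.png');im=m['im']
g=cv2.cvtColor(im,cv2.COLOR_RGB2HSV)
k=((g[:,:,2]>165)&(g[:,:,1]<28)).astype(np.uint8);k[:200]=0;k[290:]=0;k[:,:290]=0;k[:,360:]=0
n,l,s,c=cv2.connectedComponentsWithStats(k);i=1+s[1:,4].argmax();print(s[i],c[i])
print(onz(m,325,251,.128),onz(m,*c[i],.128))
print(delta([.436,-.2345,.227],1.727),robot.observe()['tool_pos'])
print(onz(m,540,165,.0))"
```

```text
[ 301  205   48   70 2691] [324.93794129 239.76997399]
[ 0.43750387 -0.2359906   0.128     ] [ 0.43625259 -0.22832671  0.128     ]
(array([-0.0026, -0.0041, -0.0006]), array([ 0.0019, -0.0023,  0.009 ]), 1.15) [ 0.43964202 -0.23129374  0.22643666]
[ 0.63279706 -0.1525885   0.        ]
```

>>> arm_command(moves=[[[0,0.001,0.02],[0,0,0],0.07],[[0,0.001,0.04],[0,0,0],0.07],[[0,0.001,0.06],[0,0,0],0.07],[[0,0.001,0.08],[0,0,0],0.07],[[0,0.001,0.08],[0,0,0],0.07]])

```text
time: 1.65
tool_pos: [0.4357, -0.2348, 0.1442]
tool_rot: [-3.137, -0.004, 1.721]
contact_force: [0.3, 0.5, 0.1]
opening: 0.0702
grip_force: 0.0
```

```bash
python3 -c "
from h import *
print(robot.observe()['tool_pos'],delta([.437,-.2355,.101],1.727))"
```

```text
[ 0.43571582 -0.23475191  0.14420698] (array([-0.0011,  0.0013,  0.0432]), array([-0.0042, -0.0042, -0.0057]), 1.65)
```

>>> arm_command(moves=[[[-0.001,0.001,0.015],[0,0,0],0.07],[[-0.001,0.001,0.03],[0,0,0],0.07],[[-0.001,0.001,0.043],[0,0,0],0.07],[[-0.001,0.001,0.044],[0,0,0],0.07],[[-0.001,0.001,0.044],[0,0,0],0.07]])

```text
time: 2.15
tool_pos: [0.4387, -0.2369, 0.1034]
tool_rot: [3.141, 0.0, 1.722]
contact_force: [-0.0, -0.4, 0.7]
opening: 0.07
grip_force: 0.0
```

>>> arm_command(moves=[[[0,0,0],[0,0,0],0.05],[[0,0,0],[0,0,0],0.04],[[0,0,0],[0,0,0],0.033],[[0,0,0],[0,0,0],0.03],[[0,0,0],[0,0,0],0.03]], squeeze=20)

```text
time: 2.65
tool_pos: [0.4385, -0.2367, 0.1029]
tool_rot: [3.141, 0.0, 1.722]
contact_force: [-0.1, -0.3, -0.2]
opening: 0.0345
grip_force: 0.2
```

```bash
python3 -c "
from h import *
print(robot.observe()['tool_pos'],delta([.437,-.2355,.101],1.727))"
```

```text
[ 0.4385165  -0.236683    0.10286249] (array([ 0.0014, -0.0013,  0.0019]), array([ 0.0001,  0.0002, -0.0052]), 2.65)
```

>>> arm_command(moves=[[[0,0,0],[0,0,0],0.025],[[0,0,0],[0,0,0],0.025],[[0,0,-0.005],[0,0,0],0.025],[[0,0,-0.015],[0,0,0],0.025],[[0,0,-0.03],[0,0,0],0.025]], squeeze=25)

```text
time: 3.15
tool_pos: [0.4381, -0.2363, 0.1329]
tool_rot: [-3.141, -0.001, 1.722]
contact_force: [-0.2, -1.1, -1.4]
opening: 0.0332
grip_force: 25.0
```

>>> arm_command(moves=[[[0,0,-0.015],[0,0,0],0.025],[[0,0,-0.03],[0,0,0],0.025],[[0,0,-0.045],[0,0,0],0.025],[[0,0,-0.055],[0,0,0],0.025],[[0,0,-0.057],[0,0,0],0.025]])

```text
time: 3.65
tool_pos: [0.439, -0.237, 0.1912]
tool_rot: [3.14, 0.002, 1.722]
contact_force: [0.7, 0.1, -1.2]
opening: 0.0333
grip_force: 25.0
```

```bash
python3 -c "
from h import *
print(sl(-.12,0,0),delta(sl(-.12,0,.065),1.727))"
```

```text
[np.float64(0.4942572011966055), np.float64(0.10495583598393529), 0.125] (array([0.3297, 0.1061, 0.0008]), array([ 0.0018,  0.0019, -0.0051]), 3.65)
```

>>> arm_command(moves=[[[0.01,0.003,0],[0,0,0],0.025],[[0.03,0.01,0],[0,0,0],0.025],[[0.06,0.019,0],[0,0,0],0.025],[[0.09,0.029,0],[0,0,0],0.025],[[0.12,0.038,0],[0,0,0],0.025]])

```text
time: 4.15
tool_pos: [0.4575, -0.1103, 0.1888]
tool_rot: [-3.14, -0.001, 1.721]
contact_force: [0.1, 0.7, -1.6]
opening: 0.0338
grip_force: 25.0
```

>>> arm_command(moves=[[[0.03,0.01,0],[0,0,0],0.025],[[0.06,0.02,0],[0,0,0],0.025],[[0.09,0.029,0],[0,0,0],0.025],[[0.12,0.038,0],[0,0,0],0.025],[[0.145,0.046,0],[0,0,0],0.025]])

```text
time: 4.65
tool_pos: [0.4808, 0.0403, 0.1888]
tool_rot: [-3.14, -0.001, 1.723]
contact_force: [-0.0, -0.2, -2.3]
opening: 0.0335
grip_force: 25.0
```

>>> arm_command(moves=[[[0.02,0.007,0],[0,0,0],0.025],[[0.04,0.014,0],[0,0,0],0.025],[[0.055,0.018,0],[0,0,0],0.025],[[0.064,0.021,0],[0,0,0],0.025],[[0.065,0.022,0],[0,0,-0.005],0.025]])

```text
time: 5.15
tool_pos: [0.4931, 0.1067, 0.1891]
tool_rot: [-3.14, -0.0, 1.729]
contact_force: [-0.4, 0.1, -2.6]
opening: 0.0339
grip_force: 25.0
```

```bash
python3 -c "
from h import *
im,m=snap('wrist','w2.png'); im2,m2=snap('top','t2.png')
print(delta(sl(-.12,0,.065),1.727))
print([proj(m,sl(*p)) for p in [(.0115,0,0),(-.06,0,0),(-.067,.043,.034)]])
c=cv2.resize(im2[150:250,205:385],(640,356),interpolation=cv2.INTER_CUBIC)
im=im.copy(); 
cv2.imwrite('pics/w2b.png',np.vstack([cv2.resize(im,(640,480))[:240],c])[:,:,::-1])"
```

```text
(array([-0.0007,  0.0008, -0.0007]), array([-0.0008,  0.0003,  0.0005]), 5.25)
[array([549.0466564 , 266.92538343]), array([427.88794351, 266.70411204]), array([437.20736771, 201.17273066])]
```

View pics/w2.png

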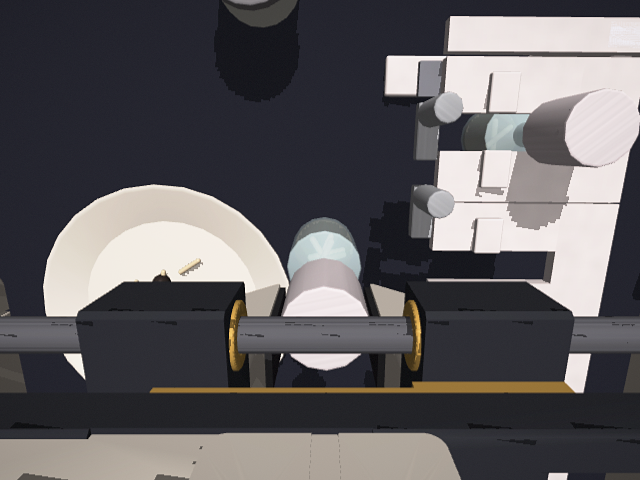

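View pics/w2b.png

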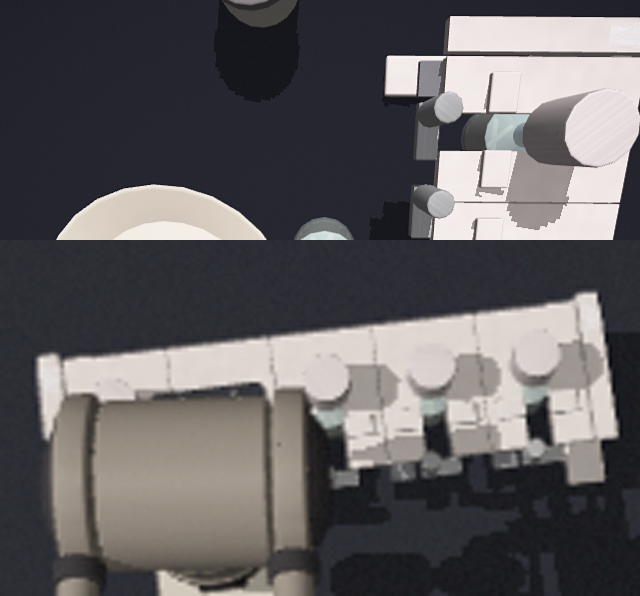

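Wrist view: the slot's +y edge is at row 251, its back end at about column 550, the plate front edge at about column 431, and the knob top at (440,202). The held cap top is centred at about (325,328). The slot agrees with my estimate to 1–2 mm.

```bash
python3 -c "
from h import *
m=load('w2.png');c,s=np.cos(YAW),np.sin(YAW)
def tos(P): d=P[:2]-S; return np.round([1000*(c*d[0]+s*d[1]),1000*(-s*d[0]+c*d[1])],1)
g=cv2.cvtColor(m['im'],cv2.COLOR_RGB2GRAY).astype(int)
for col in (450,480,520): print(col,g[246:256,col])
print('edge y=10?',[tos(onz(m,u,251,.125)) for u in (440,480,540)])
for r in (235,245,165,180): 
  row=g[r,400:470]; print(r,400+np.argmax(np.diff(row)))
print('row 265 back',540+np.argmax(np.diff(g[265,540:570])))
print('front',tos(onz(m,431,245,.125)),tos(onz(m,438,165,.125)),'back',tos(onz(m,550,260,.125)),'knob',tos(onz(m,440,202,.159)))
print('TCP',tos(robot.observe()['tool_pos']),'cap',tos(onz(m,325,327,.214)))
"
```

```text
450 [238 238 240 247 162  41  21  24  25  23]
480 [236 236 236 237 236 244 197  86  14  20]
520 [238 238 239 242 224 116  28  37  40  39]
edge y=10? [array([-53.6,   9.6]), array([-30.2,   9.6]), array([4.8, 9.7])]
235 432
245 432
165 438
180 437
row 265 back 552
front [-59.1  13.2] [-58.3  58.7] back [11.5  4.2] knob [-65.6  42.6]
TCP [-120.8    0.7] cap [-120.8    3.4]
```

```bash
python3 -c "
from h import *
m=load('w2.png');c,s=np.cos(YAW),np.sin(YAW)
def tos(P): d=P[:2]-S; return np.round([1000*(c*d[0]+s*d[1]),1000*(-s*d[0]+c*d[1])],1)
g=cv2.cvtColor(m['im'],cv2.COLOR_RGB2GRAY).astype(int)
print(g[276:300,325],g[362:376,325])
t=273+np.argmin(0);
for z in (.212,.214,.216): print(z,[tos(onz(m,325,r,z)) for r in (286,287,289,368,369,370)],[tos(onz(m,u,325,z)) for u in (283,367)])
print(robot.observe()['tool_pos'])
cv2.imwrite('pics/cap.png',cv2.resize(m['im'][200:385,260:390],(520,740//1))[:600,:,::-1])
"
```

```text
[186 185 186 185 186 187 187 187 185 187 205 240 244 241 235 235 236 235
 234 235 236 235 233 231] [225 227 229 230 230 229 222 211 116  32  38  39  38  39]
0.212 [array([-120.8,   18.7]), array([-120.8,   18.3]), array([-120.8,   17.5]), array([-120.7,  -14.7]), array([-120.7,  -15.1]), array([-120.7,  -15.6])] [array([-136.5,    3.3]), array([-105. ,    3.3])]
0.214 [array([-120.8,   19.4]), array([-120.8,   19. ]), array([-120.8,   18.3]), array([-120.7,  -13.5]), array([-120.7,  -13.9]), array([-120.7,  -14.3])] [array([-136.2,    4.2]), array([-105.3,    4.3])]
0.216 [array([-120.8,   20.1]), array([-120.8,   19.7]), array([-120.8,   19. ]), array([-120.7,  -12.3]), array([-120.7,  -12.7]), array([-120.7,  -13.1])] [array([-136. ,    5.1]), array([-105.5,    5.2])]
[0.49339184 0.10548909 0.18932494]
```

>>> arm_command(moves=[[[-0.001,0,0.008],[0,0,0],0.025],[[-0.0025,0,0.018],[0,0,0],0.025],[[-0.0025,0,0.028],[0,0,0],0.025],[[-0.0025,0,0.035],[0,0,0],0.025],[[-0.0025,0,0.036],[0,0,0],0.025]])

```text
time: 5.75
tool_pos: [0.4933, 0.1028, 0.1523]
tool_rot: [-3.139, -0.0, 1.726]
contact_force: [0.5, 0.3, -2.4]
opening: 0.0336
grip_force: 25.0
```

>>> arm_command(moves=[[[0,0.005,0],[0,0,0],0.025],[[0,0.015,0],[0,0,0],0.025],[[0,0.025,0],[0,0,0],0.025],[[0,0.035,0],[0,0,0],0.025],[[0,0.04,0],[0,0,0],0.025]])

```text
time: 6.25
tool_pos: [0.535, 0.1095, 0.1538]
tool_rot: [3.141, 0.0, 1.727]
contact_force: [-0.0, 0.8, -2.1]
opening: 0.033
grip_force: 25.0
```

```bash
python3 -c "
from h import *
im,m=snap('wrist','w3.png'); im2,m2=snap('side','s3.png')
print(delta(sl(-.08,-.0018,.028),1.727),robot.observe()['contact_force'])
a=cv2.resize(im,(400,300)); b=cv2.resize(im2[160:310,200:360],(400,375),interpolation=cv2.INTER_CUBIC)
o=np.zeros((480,800,3),np.uint8);o[:,:400]=im[:,200:600];o[:375,400:]=b
cv2.imwrite('pics/w3b.png',o[:,:,::-1])"
```

```text
(array([ 0.    , -0.0003,  0.0005]), array([ 0.0003,  0.0001, -0.0001]), 6.35) [ 0.58394914  0.67179662 -2.30931411]
```

View pics/w3b.png

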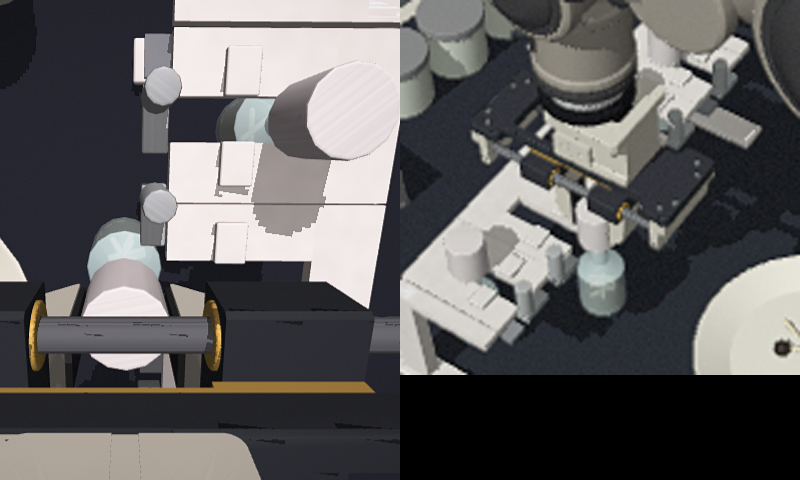

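The picture shows the jar upright in front of the mouth, with the cap above the plate and the bolt knob off to the +y side, clear of the finger. I'll insert it while watching the force.

>>> arm_command(moves=[[[0,0.006,0],[0,0,0],0.025],[[0,0.014,0],[0,0,0],0.025],[[0,0.022,0],[0,0,0],0.025],[[0,0.03,0],[0,0,0],0.025],[[0,0.036,0],[0,0,0],0.025]])

```text
time: 6.85
tool_pos: [0.57, 0.115, 0.1537]
tool_rot: [3.141, 0.0, 1.727]
contact_force: [0.8, -1.0, -2.4]
opening: 0.0334
grip_force: 25.0
```

```bash
python3 -c "
from h import *
o=robot.observe();print(o['contact_force'],o['torque'],delta(sl(.001,-.0018,.028),1.727))
im,m=snap('wrist','w4.png');g=cv2.cvtColor(im,cv2.COLOR_RGB2GRAY).astype(int)
print(g[262:290,468]); print(proj(m,sl(-.04,.0097,0)))"
```

```text
[ 0.77788835 -1.0437091  -2.35637299] [-0.02701928 -0.10226835  0.03381037] (array([0.0001, 0.0446, 0.0007]), array([ 0.0003,  0.0001, -0.0002]), 6.85)
[236 236 235 235 236 236 236 236 236 235 236 236 236 235 235 235 236 237
 245 163  49  32  35  35  36  36  35  36]
[331.9947357  261.04523671]
```

>>> arm_command(moves=[[[0,0.008,0],[0,0,0],0.025],[[0,0.018,0],[0,0,0],0.025],[[0,0.028,0],[0,0,0],0.025],[[0,0.038,0],[0,0,0],0.025],[[0,0.0445,0],[0,0,0],0.025]])

```text
time: 7.4
tool_pos: [0.6138, 0.1219, 0.1536]
tool_rot: [3.141, 0.0, 1.727]
contact_force: [0.7, 0.1, -2.6]
opening: 0.0337
grip_force: 25.0
```

```bash
python3 -c "
from h import *
im,m=snap('wrist','w5.png');o=robot.observe();print(o['contact_force'],o['torque'],delta(sl(.001,-.0018,.028),1.727))"
```

```text
[ 0.52234802  0.3490752  -1.94478239] [-0.05535282 -0.14966089 -0.04911425] (array([ 0.0001, -0.0004,  0.0005]), array([ 0.0009,  0.0001, -0.0003]), 7.45)
```

>>> arm_command(moves=[[[0,0,0.004],[0,0,0],0.025],[[0,0,0.008],[0,0,0],0.025],[[0,0,0.01],[0,0,0],0.025],[[0,0,0.011],[0,0,0],0.025],[[0,0,0.011],[0,0,0],0.025]])

```text
time: 7.95
tool_pos: [0.6128, 0.1218, 0.1426]
tool_rot: [-3.141, 0.0, 1.727]
contact_force: [0.3, 0.1, -1.6]
opening: 0.0337
grip_force: 25.0
```

>>> arm_command(moves=[[[0,0,0.0005],[0,0,0],0.025],[[0,0,0.001],[0,0,0],0.025],[[0,0,0.0015],[0,0,0],0.025],[[0,0,0.002],[0,0,0],0.025],[[0,0,0.002],[0,0,0],0.025]])

```text
time: 8.45
tool_pos: [0.613, 0.1218, 0.1406]
tool_rot: [-3.141, 0.0, 1.727]
contact_force: [0.3, 0.3, -2.3]
opening: 0.0339
grip_force: 25.0
```

>>> arm_command(moves=[[[0,0,0.0004],[0,0,0],0.025],[[0,0,0.0008],[0,0,0],0.025],[[0,0,0.001],[0,0,0],0.025],[[0,0,0.001],[0,0,0],0.025],[[0,0,0.001],[0,0,0],0.025]])

```text
time: 8.95
tool_pos: [0.6131, 0.1218, 0.1399]
tool_rot: [3.141, 0.0, 1.727]
contact_force: [0.3, 0.6, -0.4]
opening: 0.0336
grip_force: 25.0
```

>>> arm_command(moves=[[[0,0,0.0003],[0,0,0],0.033],[[0,0,0.0003],[0,0,0],0.037],[[0,0,0.0003],[0,0,0],0.045],[[0,0,0.0003],[0,0,0],0.055],[[0,0,0.0003],[0,0,0],0.055]], squeeze=5)

```text
time: 9.45
tool_pos: [0.6131, 0.1218, 0.1394]
tool_rot: [3.141, 0.0, 1.727]
contact_force: [1.2, -0.6, 0.4]
opening: 0.0534
grip_force: 0.0
```

>>> arm_command(moves=[[[0,0,0],[0,0,0],0.055],[[0,0,-0.01],[0,0,0],0.055],[[0,0,-0.03],[0,0,0],0.055],[[0,0,-0.05],[0,0,0],0.055],[[0,0,-0.07],[0,0,0],0.055]])

```text
time: 9.95
tool_pos: [0.6132, 0.1218, 0.211]
tool_rot: [3.141, 0.0, 1.727]
contact_force: [0.3, -0.3, 0.4]
opening: 0.055
grip_force: 0.0
```

```bash
python3 -c "
from h import *
print(delta(sl(-.12,.043,.08),1.727))
im,m=snap('wrist','w6.png');print(proj(m,sl(-.066,.043,.034)),proj(m,sl(.001,0,.04)))"
```

```text
(array([ 0.0448, -0.1201,  0.0059]), array([ 0.0007,  0.0001, -0.0002]), 9.95)
[200.11179976 188.78035348] [326.25712415 269.51872062]
```

View pics/w6.png

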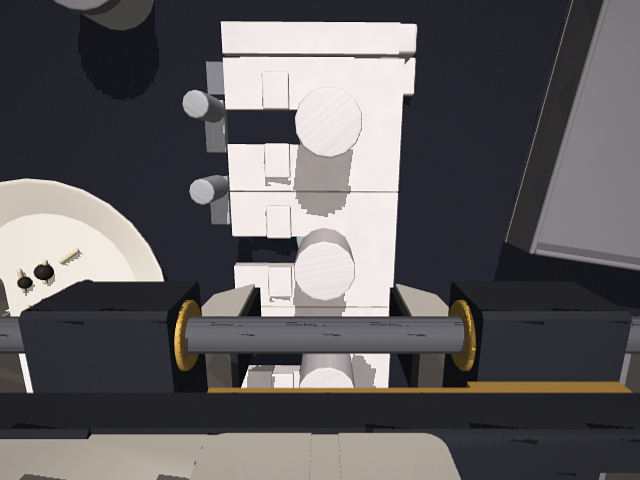

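The jar hangs with its cap at (324,271) behind the lips, and the knob is at (202,190), as predicted. Next I'll straddle the knob, grip it lightly and slide it shut.

>>> arm_command(moves=[[[0.01,-0.015,0],[0,0,0],0.04],[[0.02,-0.03,0],[0,0,0],0.035],[[0.03,-0.045,0],[0,0,0],0.035],[[0.04,-0.06,0],[0,0,0],0.035],[[0.044,-0.0655,0],[0,0,0],0.035]])

```text
time: 10.5
tool_pos: [0.5404, 0.1557, 0.2097]
tool_rot: [-3.142, -0.0, 1.728]
contact_force: [0.3, 0.2, 0.3]
opening: 0.0352
grip_force: 0.0
```

>>> arm_command(moves=[[[0,0,0.005],[0,0,0],0.035],[[0,0,0.015],[0,0,0],0.035],[[0,0,0.028],[0,0,0],0.035],[[0,0,0.038],[0,0,0],0.035],[[0,0,0.042],[0,0,0],0.035]])

```text
time: 11.0
tool_pos: [0.5412, 0.1546, 0.1654]
tool_rot: [-3.139, 0.0, 1.726]
contact_force: [-1.3, 0.5, -0.6]
opening: 0.0349
grip_force: 0.0
```

```bash
python3 -c "
from h import *
print(delta(sl(-.0655,.0427,.01),1.727))
im,m=snap('wrist','w7.png')
print([proj(m,sl(-.066,y,.034)) for y in (.036,.043,.05)])
cv2.imwrite('pics/w7c.png',im[200:400,160:500,::-1])"
```

```text
(array([0.001 , 0.0005, 0.0304]), array([-0.0027,  0.0002, -0.0007]), 11.0)
[array([324.4160247 , 311.48509994]), array([324.40397226, 296.90046089]), array([324.39168062, 282.02637309])]
```

View pics/w7c.png

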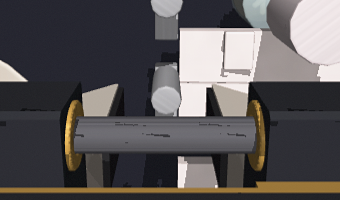

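The knob is at image (326,300), midway between the fingers.

>>> arm_command(moves=[[[0,0,0.008],[0,0,0],0.035],[[0,0,0.016],[0,0,0],0.035],[[0,0,0.024],[0,0,0],0.035],[[0,0,0.029],[0,0,0],0.035],[[0,0,0.03],[0,0,0],0.035]])

```text
time: 11.55
tool_pos: [0.5411, 0.155, 0.1366]
tool_rot: [-3.14, 0.0, 1.727]
contact_force: [-0.2, -0.4, -0.1]
opening: 0.035
grip_force: 0.0
```

>>> arm_command(moves=[[[0,0,0],[0,0,0],0.025],[[0,0,0],[0,0,0],0.015],[[0,0,0],[0,0,0],0.01],[[0,0,0],[0,0,0],0.005],[[0,0,0],[0,0,0],0.005]], squeeze=8)

```text
time: 12.05
tool_pos: [0.5417, 0.1551, 0.1377]
tool_rot: [3.141, 0.0, 1.727]
contact_force: [-0.0, 0.6, 1.3]
opening: 0.0136
grip_force: 8.0
```

Gripped (opening 13.6 mm). Now I'll slide along slot −y, which is tool −x.

>>> arm_command(moves=[[[-0.004,0,0],[0,0,0],0.005],[[-0.009,0,0],[0,0,0],0.005],[[-0.014,0,0],[0,0,0],0.005],[[-0.019,0,0],[0,0,0],0.005],[[-0.023,0,0],[0,0,0],0.005]])

```text
time: 12.55
tool_pos: [0.5452, 0.1318, 0.1377]
tool_rot: [3.141, 0.0, 1.726]
contact_force: [-1.2, 1.1, 4.1]
opening: 0.0139
grip_force: 8.0
```

>>> arm_command(moves=[[[-0.003,0,0],[0,0,0],0.005],[[-0.006,0,0],[0,0,0],0.005],[[-0.009,0,0],[0,0,0],0.005],[[-0.0105,0,0],[0,0,0],0.005],[[-0.0105,0,0],[0,0,0],0.005]])

```text
time: 13.05
tool_pos: [0.5465, 0.1232, 0.1376]
tool_rot: [3.141, -0.003, 1.726]
contact_force: [-1.8, 7.3, 5.3]
opening: 0.0137
grip_force: 8.0
```

>>> arm_command(moves=[[[-0.001,0,0],[0,0,0],0.005],[[-0.002,0,0],[0,0,0],0.005],[[-0.003,0,0],[0,0,0],0.005],[[-0.003,0,0],[0,0,0],0.005],[[-0.003,0,0],[0,0,0],0.005]])

```text
time: 13.55
tool_pos: [0.5468, 0.1214, 0.1374]
tool_rot: [3.141, -0.004, 1.727]
contact_force: [-2.2, 11.4, 4.1]
opening: 0.0136
grip_force: 8.0
```

The tool travelled 34 mm and then the force rose, so the bolt is at its stop. Release and look.

>>> arm_command(moves=[[[0,0,0],[0,0,0],0.02],[[0,0,0],[0,0,0],0.035],[[0,0,0],[0,0,0],0.035],[[0,0,0],[0,0,0],0.035],[[0,0,-0.01],[0,0,0],0.035]])

```text
time: 14.05
tool_pos: [0.5464, 0.1186, 0.1464]
tool_rot: [-3.139, 0.0, 1.726]
contact_force: [0.1, 0.0, -0.2]
opening: 0.0351
grip_force: 0.0
```

>>> arm_command(moves=[[[0,0,-0.03],[0,0,0],0.035],[[0,0,-0.05],[0,0,0],0.035],[[-0.02,0,-0.07],[0,0,0],0.035],[[-0.04,0,-0.085],[0,0,0],0.035],[[-0.06,0,-0.09],[0,0,0],0.035]])

```text
time: 14.55
tool_pos: [0.5574, 0.0591, 0.2402]
tool_rot: [3.138, 0.001, 1.727]
contact_force: [0.8, 0.1, -0.8]
opening: 0.0352
grip_force: 0.0
```

```bash
python3 -c "
from h import *
im,m=snap('wrist','w8.png');im2,m2=snap('side','s8.png')
print([(y,proj(m,sl(-.0655,y,.034))) for y in (.009,.013)],proj(m,sl(.001,0,.04)))
o=np.zeros((480,800,3),np.uint8);o[:,:400]=im[:,120:520];o[:375,400:]=cv2.resize(im2[160:310,200:360],(400,375),interpolation=cv2.INTER_CUBIC)
cv2.imwrite('pics/f8.png',o[:,:,::-1])"
```

```text
[(0.009, array([322.75757235, 150.9248772 ])), (0.013, array([322.75188778, 143.91645074]))] [436.90892044 166.93318534]
```

View pics/f8.png

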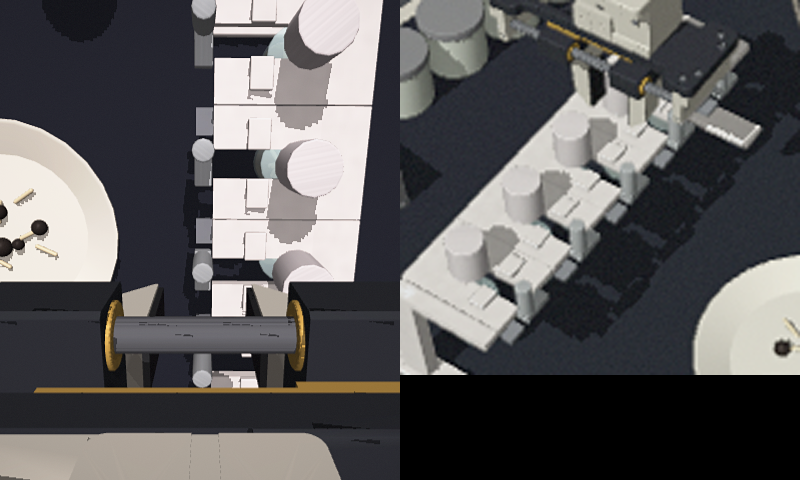

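The jar hangs upright, in line with its neighbours. The knob is at (323,150), against (322.8,150.9) expected for fully shut, and the fingers are clear.

```bash
python3 -c "
from h import *
print(robot.hand_in())"
```

```text
the job is handed in; nothing more can be done
None
```

I hung the jar in the empty slot with its cap set down level behind the lips, let it go, slid the bolt fully shut, and handed the job in at about 15 s, with no contact noticed with anything else.

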